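# Load the filter and set the dosing valve two turns open

### The arm

A 7-joint arm with a two-finger parallel gripper is mounted at the origin on a cart in front of the work surface, level with it; the furniture and walls round the work are solid. World frame = base frame: x ahead of the robot, y to its left, z up, the work surface at z = 0. Lengths are in mm, angles in degrees, forces in N, time in s.
With the tool pointing down it reaches from about 400 to 850 mm from the base axis. Payload 6.9 kg.
Tool frame: the origin (TCP) lies where the fingers leave the gripper's body, on its centre line; the fingertips stand 73 mm ahead of it and the grasp point (between the pads) lies 54 mm ahead of it; x points along the fingers, y is the direction in which the jaws open and shut, and the axes are right-handed (so a half turn about x gives the same grasp; the last joint's range is limited). The gripper opens to 85 mm and grips with 20 to 120 N. Pads are 22 mm wide; open, the fingers measure 114 mm over their backs; the gripper's body (76 mm by 85 mm) begins 54 mm behind the grasp point. The pads swing forward as they close: fully open they stand 13 mm farther back than shut.
Start: joints at [71.018, 29.078, -13.613, 85.955, 7.202, 65.827, -8.869], TCP at [264.372, -566.323, 303.875] pointing down, gripper open.
Joint ranges: [-176.47, 176.47], [-13.61, 117.27], [-81.72, 77.17], [0.22, 143.17], [-87.28, 267.28], [10, 112.55], [-165.47, 165.47]. Speed limits (degrees/s): [136.94, 136.94, 180, 180, 180, 180, 180].

### API

Orientations are given as [roll, pitch, yaw] about the fixed x, y, z axes, in that order (R = Rz(yaw) Ry(pitch) Rx(roll)).
In Python, from workcell import r, snapshot, boxes_of gives the robot as it stands.
- The arm moves only by the tool carry_out, never from a script. Its argument "deltas" is a list of rows, each an object of numbers: "dx", "dy", "dz": the shift along the tool's x, y, z scaled (see below); "ax", "ay", "az": the turn, a rotation vector about the tool's x, y, z scaled (see below); "jaw": the closure in counts, from 0 (fully open) to 255 (shut). A call has 1 to 20 rows; each row shifts and turns the commanded pose from where the row before left it, along the tool's axes as they then stand; what a row does not reach is not made up. The controller multiplies each number of a shift by 30 mm and each number of a turn by 0.12 rad. A row lasts 1/10 s, in which the tool goes at most 50 mm and 8.59 degrees, less where a joint would pass 70% of its speed; a pose out of reach is approached as far as the arm can. A call with a number of a shift or a turn outside -1 to 1 is refused whole. A call with a gripper value outside its range is refused whole. The fingers move at their own pace and stop on an object; the grip force is fixed at half the most. Time passes only in rows, so rows that do not move let the fingers close. It gives the time, the measured TCP pose, the force and the opening at its end, in the units of the state.
- r.get_obs(): the state, without advancing time (a new reading comes with each control period).
- snapshot(name): name is "scene" or "side" or "wrist"; returns a dict with "img" (384x512x3 uint8, blue, green, red), "depth" (384x512 float32, mm along the optical axis (not along the pixel's ray), 0 where there is no reading), "fx", "fy", "cx", "cy" (pixels), "T" (4x4, takes a point from camera to world coordinates). Camera axes: x right, y up, looking along -z (the intrinsics and any distortion apply to the point x, -y, -z); pixel columns grow to the right and rows downward; lengths in mm; the calibration is good to about 2 mm. The wrist camera is an equidistant fisheye: a pixel r from the principal point sees the ray r / f radians off the axis. A picture is of the moment at which its call begins.
- r.finish_job(): hands the job in, once; it reports no verdict.
Trained networks look in the newest picture that a camera, given by its name, has taken for a name from the list of things; names that differ only in an ending like _2 or _b are one class to them, and where a whole thing is asked for, a point or a joint stands for the part that bears it (a point fixed in the world has none). Each returns a list of dicts, best first, with "score" (0 to 1); they miss things now and then, are a little off and sometimes report something else, mostly with a low value. They report only what shows in the picture. A call takes as long as a camera call. They do not tell look-alikes from the thing itself.
- boxes_of(camera, label): "xy" ([column, row] in pixels, amid what is visible of it).
The state is a dict: "clock": time; "qpos": joint angles; "joint_velocities": joint speeds; "joint_torque": joint torques, N m; "position": TCP position; "orientation": TCP orientation; "wrist_force": force on the tool from outside, world axes, zero at the start; "ft_torque": the same for the moment, N m; "grip_width": opening from 0.0 (shut) to 1.0 (fully open).
Only numpy, scipy, OpenCV 4.12 (cv2) and the standard library are available. Lean on these libraries where they do the work, as an engineer would, in place of code of your own. Each camera call takes 0.05 s, during which the arm holds its last target. There are 200 camera calls.

### The job

Slide the filter cartridge with the green cap fully home, foot first, into the bore of the blue filter block and let go of it. Then take the yellow crank handle of the red valve wheel, close the valve (clockwise seen from above) until it reaches its stop, and back it off exactly two full turns; finish there while still gripping the handle between the fingers, with the wheel at rest. Do not shift or tip the jar, the beaker or the glass stopper standing around.

Things in the scene. Friction and masses are not known exactly. Their poses are not given: they have to be found in the camera images.
- filter_cartridge: Loose filter cartridge standing upright, 75 mm tall, 60 g: white body with grey rings, 24 mm diameter, 0 to 46 mm height, its foot tapering to 18 mm over the lowest 5 mm; green cap of 22 mm diameter from 46 to 75 mm height, by which it can be gripped from above. Origin at the centre of its underside, z along its length towards the cap.
- dosing_skid: Fixed dosing unit: aluminium base plate 100 (x) by 220 (y) by 12 mm, carrying a blue filter block (46 x 46 mm, top 67 mm high) centred 70 mm to the plate's -y side, a pipe, and a brass valve centred 60 mm to its +y side. Origin at the centre of the plate's underside, z up. Its place and yaw vary.
- bore_mouth (a point): Centre of the round upright bore's mouth, in the top face of the blue filter block (67 mm above the worktop). The bore is 25.6 mm in diameter and 45 mm deep; its edge has a small chamfer for the eye only, so centre the cartridge by its tapered foot.
- bore_floor (a point): Centre of the bore's flat floor, 45 mm below the mouth (22 mm above the worktop). The cartridge's underside rests here when it is fully home, with the cap's top then 97 mm above the worktop and the whole cap standing out of the bore.
- valve_axis (a point): Fixed point on the upright axis of the valve wheel, 138 mm above the worktop, level with point handle_grip.
- handle_grip (a point): Point on the axis of the yellow crank handle, 138 mm above the worktop and 42 mm from the wheel's axis; it goes round with the wheel. The handle is an upright cylinder, 18 mm diameter, from 111.5 to 154.5 mm height, on the wheel's rim (rim top at 110 mm). It revolves freely about its own axis, so a gripper can carry it round without turning itself.
- crank_handle: The same yellow crank handle, to be gripped from above across its diameter with the fingertips above the rim; origin at the centre of its underside. Its own yaw means nothing, as it revolves.
- valve_wheel (a joint): Angle of the red valve wheel (96 mm outer diameter), rad: 0 = closed at its hard stop; grows anticlockwise seen from above (opening), one turn = 6.283, at most 21. Starts between 2 and 5.5. Turning takes about 2.5 N at the handle; it stays where it is left. At angle q the handle stands, seen from the wheel's axis, at angle q from the x axis of body dosing_skid.
- jar_b: Bystander: sample jar with blue lid, 52 mm diameter, 62 mm tall. Origin at the centre of its underside.
- beaker_250: Bystander: glass beaker, 74 mm diameter, 93 mm tall. Origin at the centre of its underside.
- glass_stopper: Bystander: clear glass stopper, 42 mm diameter, 50 mm tall. Origin at the centre of its underside.
Mind the look-alikes: they are no part of the job. There is more than one size of the filter_cartridge; the one meant has the size given above.

How it is judged (in metres and radians):
On the way, in this order (a step that is already met when the one before it is completed fails the run):
1. the cartridge is fully home in the bore and let go (z of filter_cartridge in the frame of bore_floor below 0.004 m and horizontal distance between filter_cartridge and bore_floor below 0.003 m and angle between filter_cartridge's own z axis and vertical below 0.06 rad and contact force between the fingers and filter_cartridge below 0.5 N), for 0.2 s.
2. the valve is closed to its stop (within 0.1 rad), with the fingers on the handle (contact force between the fingers and crank_handle above 0.5 N and value of joint valve_wheel below 0.1 rad), for 0.1 s.
At the end, for the whole second after the job is handed in: Cartridge in the bore: foot within 4 mm of the floor, 3 mm of the axis, 0.06 rad of upright, untouched; wheel at rest within 0.2 rad of two turns (12.57 rad) from the stop; fingers grip the handle with over 5 N; jar, beaker and stopper upright (0.2 rad), moved under 30 mm (all of step 1 and contact force between the arm and filter_cartridge below 0.5 N and value of joint valve_wheel between 12.366 and 12.766 rad and velocity of joint valve_wheel between -0.05 and 0.05 rad/s and contact force between the fingers and crank_handle above 5 N and distance of each of jar_b, beaker_250, glass_stopper from where it was at the start of the episode below 0.03 m and angle between each of jar_b, beaker_250, glass_stopper's own z axis and vertical below 0.2 rad); the arm keeps its last pose, push and grip.
It fails at once if the jar is shifted by more than 30 mm or tipped (distance of jar_b from where it was at the start of the episode above 0.03 m or angle between jar_b's own z axis and vertical above 0.2 rad).
It fails at once if the beaker is shifted by more than 30 mm or tipped (distance of beaker_250 from where it was at the start of the episode above 0.03 m or angle between beaker_250's own z axis and vertical above 0.2 rad).
It fails at once if the glass stopper is shifted by more than 30 mm or tipped (distance of glass_stopper from where it was at the start of the episode above 0.03 m or angle between glass_stopper's own z axis and vertical above 0.2 rad).
It also fails if it takes over 72 s, if anything falls off the work surface, if the arm or the gripper's body presses on something with over 40 N, if the wrist force passes 120 N, or if a joint passes its speed limit or range.

## Working session

There is one attempt and no reset: what is moved stays moved. The work goes in short steps, Python scripts to look and compute and a tool call to move; the robot and the scene stay as the last step left them, time stands still between calls to the robot, and variables do not carry over. Pictures are saved under pics/ and viewed, about 8 in all and at most 12, crops included, and the job is handed in when it is done.

Besides the shell and the picture viewer there is one more tool, called after ">>>" by a JSON object that holds its "method" and its "body". carry_out: Moves the arm, as the interface text tells. Its arguments: {"type":"object","properties":{"deltas":{"type":"array"}},"required":["deltas"]}

```bash
mkdir -p pics && ls
cat > h.py <<'E'
import numpy as np, cv2
from workcell import r, snapshot, boxes_of
np.set_printoptions(precision=1,suppress=True)
def cloud(s):
    h,w=s["depth"].shape
    u,v=np.meshgrid(np.arange(w),np.arange(h)); d=s["depth"]
    P=np.stack([(u-s["cx"])/s["fx"]*d,-(v-s["cy"])/s["fy"]*d,-d,np.ones_like(d)],-1)@s["T"].T
    return P[...,:3]
E
python3 - <<'E'
from h import *
o=r.get_obs();print({k:np.array(v) for k,v in o.items()})
ims=[]
for c in("scene","side"):
    s=snapshot(c);P=cloud(s);np.savez(c,img=s["img"],P=P,depth=s["depth"]);ims.append(s["img"])
    print(c,s["T"],s["fx"])
    for l in("filter_cartridge","dosing_skid","bore_mouth","crank_handle","valve_wheel","jar_b","beaker_250","glass_stopper"):
        for b in boxes_of(c,l):
            x,y=map(int,b["xy"]);print(l,round(b["score"],2),x,y,P[y,x] if s["depth"][y,x]>0 else None)
    cv2.imwrite(f"pics/{c}0.png",cv2.resize(s["img"],(800,600),interpolation=cv2.INTER_CUBIC))
E
```

```text
pics
{'clock': array(0.), 'qpos': array([ 71. ,  29.1, -13.6,  86. ,   7.2,  65.8,  -8.9]), 'joint_velocities': array([-0. , -0. , -0. , -0. ,  0.1, -0. , -0. ]), 'joint_torque': array([ -0. , -62.1,  -2.2, -25. ,   0. ,   0. ,   0. ]), 'position': array([ 264.2, -566. ,  303. ]), 'orientation': array([-89. ,  89.9, 116.1]), 'wrist_force': array([ 0.4, -0.3, -0.2]), 'ft_torque': array([ 0., -0., -0.]), 'grip_width': array(1.)}
scene [[  -0.8    0.3   -0.6 -103.9]
 [  -0.6   -0.4    0.7  599.4]
 [  -0.     0.9    0.5  610.8]
 [   0.     0.     0.     1. ]] 448.1619856391686
filter_cartridge 0.61 299 192 [ 507.1 -302.5   38.7]
filter_cartridge 0.59 323 166 [ 508.6 -421.    74.8]
filter_cartridge 0.55 320 184 [ 477.7 -360.5   50.2]
dosing_skid 0.63 229 232 [510.8 -27.9  43.9]
bore_mouth 0.89 231 234 [505.5 -28.8  40.1]
crank_handle 0.62 233 211 [459.8   9.9 136.1]
valve_wheel 0.63 218 215 [503.   12.3 111. ]
valve_wheel 0.26 230 230 [514.2 -34.9  44.5]
jar_b 0.91 154 256 [570.  142.6  43.2]
beaker_250 0.68 263 175 [ 611.5 -274.3   68.5]
beaker_250 0.4 229 230 [516.5 -33.9  44. ]
beaker_250 0.16 218 217 [497.6  17.8 110.5]
glass_stopper 0.59 293 172 [ 604.1 -408.4   31.4]
side [[   1.     0.    -0.1  486.9]
 [  -0.1    0.5   -0.8 -868. ]
 [   0.     0.8    0.5  598.9]
 [   0.     0.     0.     1. ]] 371.60520025487165
filter_cartridge 0.81 244 314 [ 509.1 -448.9   77.8]
filter_cartridge 0.64 236 275 [ 500.3 -317.    37.3]
filter_cartridge 0.57 228 292 [ 482.8 -380.2   58.1]
filter_cartridge 0.21 234 203 [505.  -96.4  65.6]
dosing_skid 0.97 236 206 [ 509.7 -103.7   61.2]
bore_mouth 0.62 233 202 [504.3 -12.4  11. ]
crank_handle 0.67 216 158 [463.2   2.  143. ]
crank_handle 0.46 229 295 [ 484.5 -380.5   50. ]
valve_wheel 0.68 230 166 [499.4  18.3 108.7]
jar_b 0.78 256 170 [578.7 106.1  43.4]
beaker_250 0.79 298 261 [ 622.2 -337.8   87.8]
glass_stopper 0.72 295 314 [ 603.  -429.4   45.1]
```

Run:
```python
from h import *
a=np.load("scene.npz")["img"];b=np.load("side.npz")["img"]
A=cv2.resize(a[130:290,130:350],(800,582),interpolation=cv2.INTER_CUBIC)
B=cv2.resize(b[140:340,190:340],(450,600),interpolation=cv2.INTER_CUBIC)
cv2.imwrite("pics/cs.png",A);cv2.imwrite("pics/cb.png",B)
```

```text
(no output)
```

View pics/cs.png

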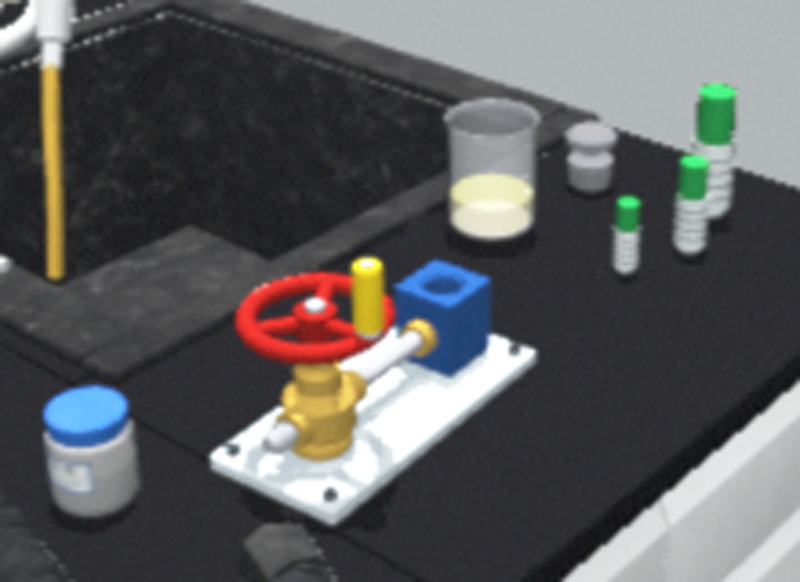

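View pics/cb.png

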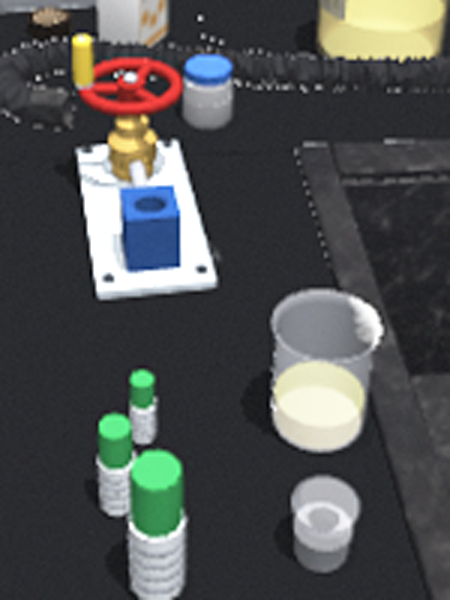

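The scene crop shows three green-capped cartridges, at scene pixels (302,192), (320,184) and (327,166). The blue block is at (252,215), with the yellow handle at (231,210) on the red wheel. I'll measure the heights and diameters to choose between the cartridges.

Run:
```python
from h import *
for c in("scene","side"):
    f=np.load(c+".npz");im=f["img"];P=f["P"];ok=f["depth"]>0
    hsv=cv2.cvtColor(im,cv2.COLOR_BGR2HSV);H,S,V=[hsv[...,i].astype(int) for i in range(3)]
    ws=(P[...,0]>380)&(P[...,0]<750)&(abs(P[...,1])<520)&ok&(P[...,2]>5)&(P[...,2]<200)
    for n,lo,hi in(("green",45,85),("yellow",24,34),("blue",100,125),("red",-1,6)):
        m=((H>=lo)&(H<=hi)&(S>130)&(V>50)&ws).astype(np.uint8)
        k,L,st,ce=cv2.connectedComponentsWithStats(m)
        for i in range(1,k):
            if st[i,4]<12: continue
            Q=P[L==i]; zt=np.percentile(Q[:,2],97)
            T=Q[Q[:,2]>zt-(4 if n!="blue" else 3)]
            mid=(np.percentile(T,3,0)+np.percentile(T,97,0))/2
            print(c,n,ce[i],st[i,4],"ztop",zt,"med",np.median(Q,0),"topmean",T.mean(0),"topmid",mid,"ext",np.ptp(T,0),"zmin",np.percentile(Q[:,2],3))
            if n=="blue" and zt>60:
                r_=cv2.minAreaRect(T[:,:2].astype(np.float32));print("  rect",r_)
            if n=="red":
                R=Q[abs(Q[:,2]-105)<9]; A=np.c_[2*R[:,:2],np.ones(len(R))]
                # rim circle centre: outer rim
                (cx,cy),rr=cv2.minEnclosingCircle(R[:,:2].astype(np.float32));print("  circ",cx,cy,rr)
```

```text
scene green [326.4 160.6] 139 ztop 107.90990703736588 med [ 500.5 -422.8   93.3] topmean [ 504.4 -430.3  106.8] topmid [ 504.3 -431.3  106.6] ext [29.3 33.4  5.3] zmin 71.38699005120405
scene green [320.  178.1] 74 ztop 77.37150200906525 med [ 480.1 -362.6   66.9] topmean [ 482.8 -366.1   75.6] topmid [ 483.4 -367.2   75.6] ext [19.1 18.3  4.1] zmin 51.970800720759364
scene green [301.6 188.2] 49 ztop 60.07136517287275 med [ 501.1 -304.3   51.9] topmean [ 502.3 -307.6   58.1] topmid [ 502.6 -309.    58.5] ext [13.9 18.6  3.9] zmin 39.61585789173673
scene yellow [230.5 211.5] 136 ztop 155.52201253855236 med [460.8  16.  137.1] topmean [464.5  14.  154.2] topmid [465.7  12.5 153.9] ext [16.2 16.4  4.3] zmin 116.05939874659941
scene yellow [225.1 237.7] 12 ztop 54.83684666486555 med [490.9   4.3  51.9] topmean [491.3   5.2  52.5] topmid [492.2   5.5  52.9] ext [10.4 13.6  4. ] zmin 49.58854608280301
scene yellow [ 93.6 296.3] 102 ztop 90.72176906226699 med [501.8 321.3  89.2] topmean [501.5 321.2  89.2] topmid [501.4 321.1  89.3] ext [39.1 54.6  4.3] zmin 87.79296462868116
scene blue [2
[... 1880 characters left out ...]
[588.7 124.7  60.9] ext [43.9 44.7  4.4] zmin 31.30901884855166
  rect ((589.2445068359375, 123.22091674804688), (44.91023254394531, 42.72686004638672), 85.5553207397461)
side blue [239.9 215.5] 495 ztop 66.84826234425321 med [ 517.8 -137.3   54.1] topmean [ 517.8 -118.3   65.6] topmid [ 517.6 -117.5   65.8] ext [45.7 50.2  4.3] zmin 17.46285281566511
  rect ((517.2110595703125, -117.23120880126953), (44.49971389770508, 49.92325973510742), 3.5670228004455566)
side red [234.1 168.8] 380 ztop 109.34931359542153 med [511.    4.7 106.2] topmean [511.6   7.1 107.6] topmid [509.4  10.4 107.7] ext [92.  91.5  5.2] zmin 29.22447896696748
  circ 506.9962463378906 10.976972579956055 46.957618713378906
```

The middle cartridge at scene (320,184) fits: its top is at about 75 mm and its cap is about 20 mm wide. The other two are about 58 and 105 mm tall.

From averaging the two cameras:

| Thing | Position |
|---|---|
| Target cartridge | about (483, -369) |
| Bore | about (518, -116.5) |
| Valve axis | about (507, 13.3) |

The bore-to-axis distance comes out at 130 mm, as specified. That gives a skid yaw of about 5° and a wheel angle q of about 3.1.

```bash
cat >> h.py <<'E'
from scipy.spatial.transform import Rotation as Ro
def pose():
    o=r.get_obs(); return np.array(o["position"]),Ro.from_euler("xyz",o["orientation"],degrees=True),o
def to(grasp,jaw=None):
    """unit deltas (tool axes) to bring the grasp point to world xyz, tool straight down, jaw axis at angle (deg)"""
    p,R,o=pose(); M=R.as_matrix()
    print("tcp",p,"grasp",p+54*M[:,0],"x",M[:,0].round(3),"jawang",np.degrees(np.arctan2(M[1,1],M[0,1])),"F",np.array(o["wrist_force"]),"w",round(o["grip_width"],3),"t",o["clock"])
    if jaw is None: N=R
    else:
        a=np.radians(jaw);y=np.array([np.cos(a),np.sin(a),0]);x=np.array([0,0,-1.])
        N=Ro.from_matrix(np.stack([x,y,np.cross(x,y)],1))
    rv=(R.inv()*N).as_rotvec()
    d=np.array(grasp)-54*N.as_matrix()[:,0]-p
    print("turn units",(rv/.12).round(2)," shift units tool",(M.T@d/30).round(2),"in new frame",(N.as_matrix().T@d/30).round(2))
E
python3 -c "
from h import *
for j in (0,16,180): to([483,-369,150],j)"
```

```text
tcp [ 264.4 -566.3  303.9] grasp [ 264.4 -566.3  249.9] x [-0. -0. -1.] jawang -64.97671756691803 F [-0.3  0.5 -0.5] w 0.997 t 0.9
turn units [-9.4  0.   0. ]  shift units tool [ 3.3 -2.9 -9.4] in new frame [ 3.3  7.3 -6.6]
tcp [ 264.4 -566.3  303.9] grasp [ 264.4 -566.3  249.9] x [-0. -0. -1.] jawang -64.97671756691803 F [-0.3  0.5 -0.5] w 0.997 t 0.9
turn units [-11.8   0.    0. ]  shift units tool [ 3.3 -2.9 -9.4] in new frame [ 3.3  8.8 -4.3]
tcp [ 264.4 -566.3  303.9] grasp [ 264.4 -566.3  249.9] x [-0. -0. -1.] jawang -64.97671756691803 F [-0.3  0.5 -0.5] w 0.997 t 0.9
turn units [16.7  0.  -0. ]  shift units tool [ 3.3 -2.9 -9.4] in new frame [ 3.3 -7.3  6.6]
```

>>> {"method": "carry_out", "body": {"deltas": [{"ax":-0.94},{"ax":-0.94},{"ax":-0.94},{"ax":-0.94},{"ax":-0.94},{"ax":-0.94},{"ax":-0.94},{"ax":-0.94},{"ax":-0.94},{"ax":-0.94},{"dy":0.91,"dz":-0.82,"dx":0.2},{"dy":0.91,"dz":-0.82,"dx":0.2},{"dy":0.91,"dz":-0.82,"dx":0.2},{"dy":0.91,"dz":-0.82,"dx":0.2},{"dy":0.91,"dz":-0.82,"dx":0.2},{"dy":0.91,"dz":-0.82,"dx":0.2},{"dy":0.91,"dz":-0.82,"dx":0.2},{"dy":0.91,"dz":-0.82,"dx":0.2},{"jaw":110},{"jaw":110}]}}

```text
invalid input
```

```bash
cat >> h.py <<'E'
def wproj(s,X):
    q=np.linalg.inv(s["T"])@np.append(X,1); x,y,z=q[0],-q[1],-q[2]
    th=np.arctan2(np.hypot(x,y),z);k=th/max(np.hypot(x,y),1e-9)
    return np.array([s["cx"]+s["fx"]*k*x,s["cy"]+s["fy"]*k*y])
def wray(s,uv,z):
    "world point at height z seen at pixel uv"
    a=np.array([(uv[0]-s["cx"])/s["fx"],(uv[1]-s["cy"])/s["fy"]]);th=np.hypot(*a)
    d=np.array([*(a/th*np.sin(th)),np.cos(th)])*[1,-1,-1]
    d=s["T"][:3,:3]@d;o=s["T"][:3,3];return o+d*(z-o[2])/d[2]
E
python3 - <<'E'
from h import *
to([483,-369,70],0)
s=snapshot("wrist");im=s["img"].copy();print(s["T"],s["fx"])
hsv=cv2.cvtColor(im,cv2.COLOR_BGR2HSV)
m=cv2.inRange(hsv,(45,110,40),(85,255,255));k,L,st,ce=cv2.connectedComponentsWithStats(m)
for i in range(1,k):
    if st[i,4]>40: print(ce[i],st[i],wray(s,ce[i],75))
for X in([483,-369,75],[505,-433,105],[502,-310,57],[518,-116.5,67]):
    u=wproj(s,X);print(X,u);cv2.circle(im,tuple(int(a) for a in u),3,(255,0,255),1)
cv2.imwrite("pics/w1.png",im)
E
```

```text
tcp [ 264.4 -566.3  303.9] grasp [ 264.4 -566.3  249.9] x [-0. -0. -1.] jawang -64.97671756691803 F [-0.3  0.5 -0.5] w 0.997 t 0.9
turn units [-9.4  0.   0. ]  shift units tool [ 6.  -2.9 -9.4] in new frame [ 6.   7.3 -6.6]
[[   0.4    0.9    0.3  340. ]
 [  -0.9    0.4    0.1 -530.3]
 [  -0.    -0.3    0.9  374.8]
 [   0.     0.     0.     1. ]] 297.3186396354542
[483, -369, 75] [175.5 -80.2]
[505, -433, 105] [236.4 -94.9]
[502, -310, 57] [144.7 -93.5]
[518, -116.5, 67] [  42.4 -111.7]
```

View pics/w1.png

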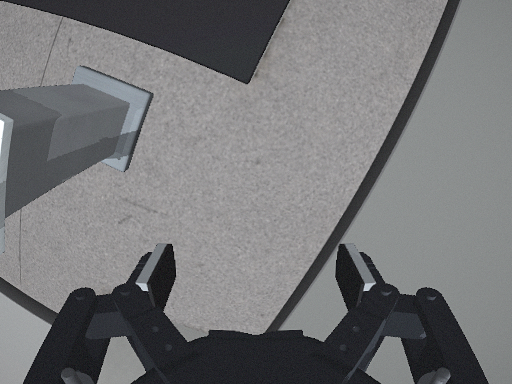

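The call was refused, probably because every row needs all seven numbers. This third picture is still from the start pose, so it shows only the floor and the fingers. I'll resend with full rows.

>>> {"method": "carry_out", "body": {"deltas": [{"dx":0,"dy":0,"dz":0,"ax":-0.94,"ay":0,"az":0,"jaw":110},{"dx":0,"dy":0,"dz":0,"ax":-0.94,"ay":0,"az":0,"jaw":110},{"dx":0,"dy":0,"dz":0,"ax":-0.94,"ay":0,"az":0,"jaw":110},{"dx":0,"dy":0,"dz":0,"ax":-0.94,"ay":0,"az":0,"jaw":110},{"dx":0,"dy":0,"dz":0,"ax":-0.94,"ay":0,"az":0,"jaw":110},{"dx":0,"dy":0,"dz":0,"ax":-0.94,"ay":0,"az":0,"jaw":110},{"dx":0,"dy":0,"dz":0,"ax":-0.94,"ay":0,"az":0,"jaw":110},{"dx":0,"dy":0,"dz":0,"ax":-0.94,"ay":0,"az":0,"jaw":110},{"dx":0,"dy":0,"dz":0,"ax":-0.94,"ay":0,"az":0,"jaw":110},{"dx":0,"dy":0,"dz":0,"ax":-0.94,"ay":0,"az":0,"jaw":110},{"dx":0.2,"dy":0.91,"dz":-0.82,"ax":0,"ay":0,"az":0,"jaw":110},{"dx":0.2,"dy":0.91,"dz":-0.82,"ax":0,"ay":0,"az":0,"jaw":110},{"dx":0.2,"dy":0.91,"dz":-0.82,"ax":0,"ay":0,"az":0,"jaw":110},{"dx":0.2,"dy":0.91,"dz":-0.82,"ax":0,"ay":0,"az":0,"jaw":110},{"dx":0.2,"dy":0.91,"dz":-0.82,"ax":0,"ay":0,"az":0,"jaw":110},{"dx":0.2,"dy":0.91,"dz":-0.82,"ax":0,"ay":0,"az":0,"jaw":110},{"dx":0.2,"dy":0.91,"dz":-0.82,"ax":0,"ay":0,"az":0,"jaw":110},{"dx":0.2,"dy":0.91,"dz":-0.82,"ax":0,"ay":0,"az":0,"jaw":110},{"dx":0,"dy":0,"dz":0,"ax":0,"ay":0,"az":0,"jaw":110},{"dx":0,"dy":0,"dz":0,"ax":0,"ay":0,"az":0,"jaw":110}]}}

```text
clock: 2.95
position: [484.7, -369.9, 255.7]
orientation: [-140.0, 90.0, 129.8]
wrist_force: [-0.0, -0.2, -0.3]
grip_width: 0.568
```

```bash
cat > w.py <<'E'
from h import *
import sys
to([483,-369,70],0)
s=snapshot("wrist");im=s["img"].copy();print(s["T"])
hsv=cv2.cvtColor(im,cv2.COLOR_BGR2HSV)
m=cv2.inRange(hsv,(45,110,40),(85,255,255));k,L,st,ce=cv2.connectedComponentsWithStats(m)
for i in range(1,k):
    if st[i,4]>40: print(ce[i],st[i],wray(s,ce[i],75))
for X in([483,-369,75],[505,-433,105],[502,-310,57],[518,-116.5,67]):
    u=wproj(s,X);print(X,u);cv2.circle(im,tuple(int(a) for a in u),3,(255,0,255),1)
cv2.imwrite("pics/%s.png"%sys.argv[1],im)
E
python3 w.py w2
```

```text
tcp [ 484.7 -369.9  255.7] grasp [ 484.6 -369.9  201.7] x [-0.  0. -1.] jawang -0.20411058089967132 F [-0.  -0.2 -0.3] w 0.568 t 2.95
turn units [-0. -0.  0.]  shift units tool [ 4.4 -0.1 -0. ] in new frame [ 4.4 -0.1 -0. ]
[[   1.     0.     0.   484.3]
 [  -0.     0.9    0.3 -285.3]
 [  -0.    -0.3    0.9  326.6]
 [   0.     0.     0.     1. ]]
[276.8 119.2] [268 109  17  16 116] [ 502.5 -311.8   75. ]
[253.6 176.5] [242 165  25  31 266] [ 482.7 -362.7   75. ]
[278.8 252.7] [ 263  229   34   48 1301] [ 507.3 -441.3   75. ]
[483, -369, 75] [254.  183.3]
[505, -433, 105] [278.9 262.4]
[502, -310, 57] [274.9 115.1]
[518, -116.5, 67] [292.1 -82.4]
```

View pics/w2.png

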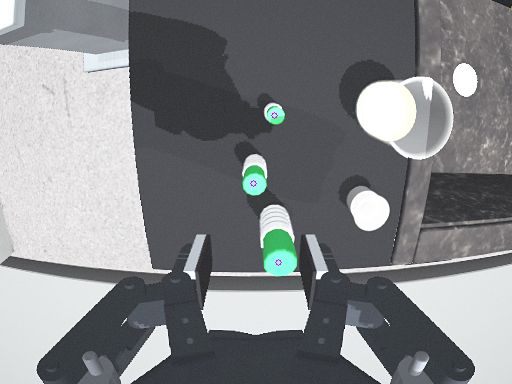

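The markers sit on the cap tops, and the middle cartridge's cap top is at (254,183), which matches (483,-369). This is picture 4. I'm descending to grip it.

>>> {"method": "carry_out", "body": {"deltas": [{"dx":0.8,"dy":-0.05,"dz":0,"ax":0,"ay":0,"az":0,"jaw":110},{"dx":0.8,"dy":0,"dz":0,"ax":0,"ay":0,"az":0,"jaw":110},{"dx":0.8,"dy":0,"dz":0,"ax":0,"ay":0,"az":0,"jaw":110},{"dx":0.8,"dy":0,"dz":0,"ax":0,"ay":0,"az":0,"jaw":110},{"dx":0.6,"dy":0,"dz":0,"ax":0,"ay":0,"az":0,"jaw":110},{"dx":0.4,"dy":0,"dz":-0.02,"ax":0,"ay":0,"az":0,"jaw":110},{"dx":0.2,"dy":0,"dz":0,"ax":0,"ay":0,"az":0,"jaw":110},{"dx":0,"dy":0,"dz":0,"ax":0,"ay":0,"az":0,"jaw":150},{"dx":0,"dy":0,"dz":0,"ax":0,"ay":0,"az":0,"jaw":255},{"dx":0,"dy":0,"dz":0,"ax":0,"ay":0,"az":0,"jaw":255},{"dx":0,"dy":0,"dz":0,"ax":0,"ay":0,"az":0,"jaw":255},{"dx":0,"dy":0,"dz":0,"ax":0,"ay":0,"az":0,"jaw":255},{"dx":0,"dy":0,"dz":0,"ax":0,"ay":0,"az":0,"jaw":255}]}}

```text
clock: 4.3
position: [482.9, -370.5, 124.8]
orientation: [49.1, 89.9, -41.3]
wrist_force: [0.6, -0.2, 6.6]
grip_width: 0.227
```

```bash
python3 -c "
from h import *
to([518,-116.5,150],0)"
```

```text
tcp [ 482.9 -370.5  124.8] grasp [ 483.  -370.6   70.8] x [ 0. -0. -1.] jawang -0.34733693643793484 F [ 0.6 -0.2  6.6] w 0.227 t 4.3
turn units [-0.1  0.  -0. ]  shift units tool [-2.6  1.1 -8.5] in new frame [-2.6  1.2 -8.5]
```

>>> {"method": "carry_out", "body": {"deltas": [{"dx":-0.3,"dy":0,"dz":0,"ax":0,"ay":0,"az":0,"jaw":255},{"dx":-0.7,"dy":0,"dz":0,"ax":0,"ay":0,"az":0,"jaw":255},{"dx":-0.8,"dy":0,"dz":0,"ax":0,"ay":0,"az":0,"jaw":255},{"dx":-0.8,"dy":0,"dz":0,"ax":0,"ay":0,"az":0,"jaw":255},{"dx":-0.2,"dy":0.1,"dz":-0.7,"ax":-0.05,"ay":0,"az":0,"jaw":255},{"dx":0,"dy":0.1,"dz":-0.85,"ax":0,"ay":0,"az":0,"jaw":255},{"dx":0,"dy":0.1,"dz":-0.85,"ax":0,"ay":0,"az":0,"jaw":255},{"dx":0,"dy":0.1,"dz":-0.85,"ax":0,"ay":0,"az":0,"jaw":255},{"dx":0,"dy":0.1,"dz":-0.85,"ax":0,"ay":0,"az":0,"jaw":255},{"dx":0,"dy":0.1,"dz":-0.85,"ax":0,"ay":0,"az":0,"jaw":255},{"dx":0,"dy":0.1,"dz":-0.85,"ax":0,"ay":0,"az":0,"jaw":255},{"dx":0,"dy":0.1,"dz":-0.85,"ax":0,"ay":0,"az":0,"jaw":255},{"dx":0,"dy":0.2,"dz":-0.85,"ax":0,"ay":0,"az":0,"jaw":255},{"dx":0,"dy":0.1,"dz":-0.6,"ax":0,"ay":0,"az":0,"jaw":255},{"dx":0,"dy":0.1,"dz":-0.4,"ax":0,"ay":0,"az":0,"jaw":255},{"dx":0,"dy":0,"dz":0,"ax":0,"ay":0,"az":0,"jaw":255},{"dx":0,"dy":0,"dz":0,"ax":0,"ay":0,"az":0,"jaw":255},{"dx":0,"dy":0,"dz":0,"ax":0,"ay":0,"az":0,"jaw":255}]}}

```text
clock: 6.1
position: [518.2, -116.5, 207.7]
orientation: [-48.1, 90.0, -138.2]
wrist_force: [-0.3, 0.5, -1.3]
grip_width: 0.226
```

```bash
cat > b.py <<'E'
from h import *
import sys
to([518,-116.5,150],0)
for c in("scene","side"):
    s=snapshot(c);P=cloud(s);im=s["img"];hsv=cv2.cvtColor(im,cv2.COLOR_BGR2HSV);H=hsv[...,0]
    m=(H>45)&(H<85)&(hsv[...,1]>110)&(hsv[...,2]>40)&(abs(P[...,1]+116)<40)&(P[...,2]>60)
    print(c,"cap",m.sum(),np.median(P[m],0),np.ptp(P[m],0))
    # white body: bright low saturation near bore in plan
    w=(hsv[...,1]<60)&(hsv[...,2]>90)&(np.hypot(P[...,0]-518,P[...,1]+116)<25)&(P[...,2]>70)&(P[...,2]<135)
    Q=P[w]; print(" body",w.sum(),np.median(Q,0),"z",np.percentile(Q[:,2],[2,98]))
    for X in([518,-116.5,67],[518,-116.5,80]):
        q=np.linalg.inv(s["T"])@np.append(X,1);print(" px",s["cx"]-s["fx"]*q[0]/q[2],s["cy"]+s["fy"]*q[1]/q[2])
    cv2.imwrite(f"pics/{c}_{sys.argv[1]}.png",im)
s=snapshot("wrist");im=s["img"].copy()
for X in([518,-116.5,67],[518,-116.5,80]):
    u=wproj(s,X);print(X,u)
cv2.imwrite("pics/w_%s.png"%sys.argv[1],im)
A=[cv2.imread(f"pics/{c}_{sys.argv[1]}.png") for c in("scene","side","w")]
E
python3 b.py h1
```

```text
tcp [ 518.2 -116.5  207.7] grasp [ 518.2 -116.5  153.7] x [-0. -0. -1.] jawang -0.0968594031381361 F [-0.3  0.5 -1.3] w 0.226 t 6.1
turn units [-0.  0.  0.]  shift units tool [ 0.1 -0.  -0. ] in new frame [ 0.1 -0.  -0. ]
scene cap 70 [ 515.9 -106.6  149.7] [20.  17.5 27.9]
 body 162 [ 511.8 -107.   109.1] z [ 88.3 129.6]
 px 251.52123356025376 207.7343430763101
 px 251.47933147447074 203.07827423961075
side cap 105 [ 517.8 -124.6  150.1] [18.4 19.6 32.7]
 body 148 [ 516.8 -125.2  107.3] z [ 86.2 128.5]
 px 239.53131474045261 206.90865588379492
 px 239.465193386323 202.58535549818365
[518, -116.5, 67] [255.5 200.9]
[518, -116.5, 80] [255.5 207.6]
```

```bash
cat > comp.py <<'E'
import cv2,numpy as np,sys
t=sys.argv[1];o=[]
for c,(u,v) in(("scene",(251,200)),("side",(239,200)),("w",(255,200))):
    im=cv2.imread(f"pics/{c}_{t}.png");k=cv2.resize(im[v-65:v+45,u-29:u+29],None,fx=4.5,fy=4.5,interpolation=cv2.INTER_CUBIC);o.append(k)
cv2.imwrite(f"pics/comp_{t}.png",np.hstack(o))
E
python3 comp.py h1
```

```text
(no output)
```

View pics/comp_h1.png

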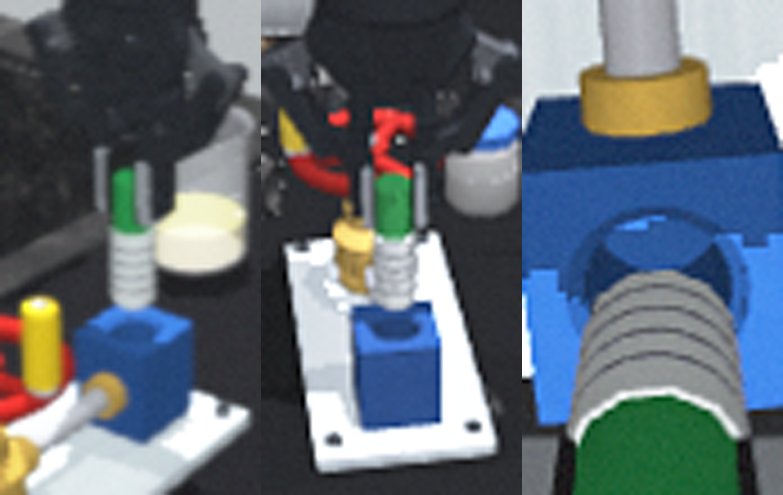

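The cartridge hangs upright over the bore. The foot lines up within about 1 mm in the scene, side and wrist views, with a slight +x offset in the wrist view (foot column about 258, bore about 256). This is picture 5. I'll shift 0.6 mm in -x and start the insertion, watching the force.

>>> {"method": "carry_out", "body": {"deltas": [{"dx":0.2,"dy":-0.02,"dz":0,"ax":0,"ay":0,"az":0,"jaw":255},{"dx":0.2,"dy":0,"dz":0,"ax":0,"ay":0,"az":0,"jaw":255},{"dx":0.1,"dy":0,"dz":0,"ax":0,"ay":0,"az":0,"jaw":255},{"dx":0.1,"dy":0,"dz":0,"ax":0,"ay":0,"az":0,"jaw":255},{"dx":0.05,"dy":0,"dz":0,"ax":0,"ay":0,"az":0,"jaw":255},{"dx":0,"dy":0,"dz":0,"ax":0,"ay":0,"az":0,"jaw":255},{"dx":0,"dy":0,"dz":0,"ax":0,"ay":0,"az":0,"jaw":255}]}}

```text
clock: 6.95
position: [518.1, -115.2, 188.5]
orientation: [101.7, 90.0, 11.7]
wrist_force: [-0.1, -0.4, -0.7]
grip_width: 0.226
```

>>> {"method": "carry_out", "body": {"deltas": [{"dx":0.07,"dy":0,"dz":0,"ax":0,"ay":0,"az":0,"jaw":255},{"dx":0.06,"dy":0,"dz":0,"ax":0,"ay":0,"az":0,"jaw":255},{"dx":0,"dy":0,"dz":0,"ax":0,"ay":0,"az":0,"jaw":255},{"dx":0,"dy":0,"dz":0,"ax":0,"ay":0,"az":0,"jaw":255}]}}

```text
clock: 7.35
position: [518.0, -115.5, 184.4]
orientation: [3.8, 90.0, -86.2]
wrist_force: [0.2, -1.3, -1.8]
grip_width: 0.226
```

```bash
python3 -c "
from h import *
to([518,-116.5,100],0);print(r.get_obs()['ft_torque'])"
```

```text
tcp [ 518.  -115.5  184.4] grasp [ 518.  -115.5  130.4] x [ 0. -0. -1.] jawang -0.010745000199575819 F [ 0.2 -1.3 -1.8] w 0.226 t 7.35
turn units [-0.  0. -0.]  shift units tool [ 1. -0.  0.] in new frame [ 1. -0.  0.]
[-0.4 -0.2 -0.1]
```

>>> {"method": "carry_out", "body": {"deltas": [{"dx":0.15,"dy":0,"dz":0,"ax":0,"ay":0,"az":0,"jaw":255},{"dx":0.15,"dy":0,"dz":0,"ax":0,"ay":0,"az":0,"jaw":255},{"dx":0,"dy":0,"dz":0,"ax":0,"ay":0,"az":0,"jaw":255},{"dx":0,"dy":0,"dz":0,"ax":0,"ay":0,"az":0,"jaw":255}]}}

```text
clock: 7.75
position: [517.8, -115.4, 175.1]
orientation: [-90.8, 90.0, 179.2]
wrist_force: [0.8, -2.2, -1.6]
grip_width: 0.225
```

```bash
python3 -c "
from h import *
to([518,-116.5,100],0);print(r.get_obs()['ft_torque'])"
```

```text
tcp [ 517.8 -115.4  175.1] grasp [ 517.8 -115.4  121.1] x [-0.  0. -1.] jawang -0.0053595963761721935 F [ 0.8 -2.2 -1.6] w 0.225 t 7.75
turn units [-0. -0.  0.]  shift units tool [0.7 0.  0. ] in new frame [0.7 0.  0. ]
[-0.7 -0.2 -0. ]
```

>>> {"method": "carry_out", "body": {"deltas": [{"dx":0.2,"dy":0,"dz":0.015,"ax":0,"ay":0,"az":0,"jaw":255},{"dx":0.2,"dy":0,"dz":0,"ax":0,"ay":0,"az":0,"jaw":255},{"dx":0.2,"dy":0,"dz":0,"ax":0,"ay":0,"az":0,"jaw":255},{"dx":0.15,"dy":0,"dz":0,"ax":0,"ay":0,"az":0,"jaw":255},{"dx":0,"dy":0,"dz":0,"ax":0,"ay":0,"az":0,"jaw":255},{"dx":0,"dy":0,"dz":0,"ax":0,"ay":0,"az":0,"jaw":255}]}}

```text
clock: 8.35
position: [517.9, -115.8, 152.6]
orientation: [-101.6, 90.0, 168.4]
wrist_force: [1.2, -4.0, -3.7]
grip_width: 0.228
```

>>> {"method": "carry_out", "body": {"deltas": [{"dx":0.08,"dy":0,"dz":0.015,"ax":0,"ay":0,"az":0,"jaw":255},{"dx":0.06,"dy":0,"dz":0,"ax":0,"ay":0,"az":0,"jaw":255},{"dx":0.05,"dy":0,"dz":0,"ax":0,"ay":0,"az":0,"jaw":255},{"dx":0,"dy":0,"dz":0,"ax":0,"ay":0,"az":0,"jaw":255},{"dx":0,"dy":0,"dz":0,"ax":0,"ay":0,"az":0,"jaw":255}]}}

```text
clock: 8.85
position: [518.0, -116.0, 147.2]
orientation: [168.1, 90.0, 78.1]
wrist_force: [0.3, -2.2, -1.0]
grip_width: 0.229
```

>>> {"method": "carry_out", "body": {"deltas": [{"dx":0.03,"dy":0,"dz":0.01,"ax":0,"ay":0,"az":0,"jaw":255},{"dx":0.03,"dy":0,"dz":0,"ax":0,"ay":0,"az":0,"jaw":255},{"dx":0,"dy":0,"dz":0,"ax":0,"ay":0,"az":0,"jaw":255}]}}

```text
clock: 9.15
position: [518.2, -116.1, 146.7]
orientation: [68.2, 89.9, -21.8]
wrist_force: [-2.0, -0.8, 12.4]
grip_width: 0.225
```

The wrist force rose to 12 N at TCP z = 146.7 against a predicted 146.8, so the cartridge is on the bore floor. I'll let go and lift.

>>> {"method": "carry_out", "body": {"deltas": [{"dx":0,"dy":0,"dz":0,"ax":0,"ay":0,"az":0,"jaw":150},{"dx":0,"dy":0,"dz":0,"ax":0,"ay":0,"az":0,"jaw":110},{"dx":0,"dy":0,"dz":0,"ax":0,"ay":0,"az":0,"jaw":110},{"dx":0,"dy":0,"dz":0,"ax":0,"ay":0,"az":0,"jaw":110},{"dx":-0.6,"dy":0,"dz":0,"ax":0,"ay":0,"az":0,"jaw":110},{"dx":-0.9,"dy":0,"dz":0,"ax":0,"ay":0,"az":0,"jaw":110},{"dx":-0.9,"dy":0,"dz":0,"ax":0,"ay":0,"az":0,"jaw":110},{"dx":-0.9,"dy":0,"dz":0,"ax":0,"ay":0,"az":0,"jaw":110},{"dx":-0.6,"dy":0,"dz":0,"ax":0,"ay":0,"az":0,"jaw":110},{"dx":0,"dy":0,"dz":0,"ax":0,"ay":0,"az":0,"jaw":110},{"dx":0,"dy":0,"dz":0,"ax":0,"ay":0,"az":0,"jaw":110}]}}

```text
clock: 10.25
position: [517.8, -116.5, 262.2]
orientation: [-11.8, 90.0, -101.9]
wrist_force: [-0.8, 0.1, -0.1]
grip_width: 0.569
```

```bash
cat > c.py <<'E'
from h import *
import sys
for c in("scene","side"):
    s=snapshot(c);P=cloud(s);im=s["img"];hsv=cv2.cvtColor(im,cv2.COLOR_BGR2HSV);H=hsv[...,0];S=(hsv[...,1]>120)&(hsv[...,2]>45)
    m=(H>45)&(H<85)&S&(abs(P[...,1]+116)<40)&(abs(P[...,0]-518)<40);Q=P[m]
    if m.sum(): z=np.percentile(Q[:,2],97);T=Q[Q[:,2]>z-4];print(c,"cap",m.sum(),"top",z,(np.percentile(T,3,0)+np.percentile(T,97,0))/2,"zmin",np.percentile(Q[:,2],3))
    m=(H>=24)&(H<=34)&S&(P[...,2]>112)&(P[...,2]<160)&(np.hypot(P[...,0]-507,P[...,1]-13)<70);Q=P[m]
    if m.sum(): z=np.percentile(Q[:,2],97);T=Q[Q[:,2]>z-4];print(c,"yellow",m.sum(),"top",z,(np.percentile(T,3,0)+np.percentile(T,97,0))/2)
    cv2.imwrite(f"pics/{c}_{sys.argv[1]}.png",im)
s=snapshot("wrist");cv2.imwrite("pics/w_%s.png"%sys.argv[1],s["img"])
hsv=cv2.cvtColor(s["img"],cv2.COLOR_BGR2HSV)
for n,lo,hi,z in(("green",45,85,97),("yellow",24,34,154.5)):
    m=cv2.inRange(hsv,(lo,120,60),(hi,255,255));k,L,st,ce=cv2.connectedComponentsWithStats(m)
    for i in range(1,k):
        if st[i,4]>60: print("wrist",n,ce[i],st[i],wray(s,ce[i],z))
for X in([518,-116.5,97],[465,10.5,154.5],[507,13.3,112]):print(X,wproj(s,X))
E
python3 c.py r1; python3 -c "
from h import *
to([465,10.5,185],0)"
```

```text
scene cap 108 top 99.14531812189466 [ 518.2 -114.8   97.7] zmin 72.46523723799818
scene yellow 144 top 155.9998891894714 [464.9  13.2 154.7]
side cap 94 top 97.60570469066279 [ 518.3 -116.3   96.1] zmin 73.05441917820706
side yellow 101 top 153.69600721528172 [465.    9.3 152.3]
wrist green [257.3 184.2] [245 168  25  32 634] [ 518.4 -110.8   97. ]
wrist green [244.7 317.8] [239 308  13  20 214] [ 505.7 -261.7   97. ]
wrist yellow [177.6  26.9] [158   9  39  35 828] [470.3   7.2 154.5]
wrist yellow [265.2  37. ] [261  25   8  25 101] [522.3  -1.1 154.5]
[518, -116.5, 97] [256.8 190.5]
[465, 10.5, 154.5] [169.2  22.7]
[507, 13.3, 112] [242.2  27.8]
tcp [ 517.5 -116.4  261.3] grasp [ 517.3 -116.4  207.3] x [-0.  0. -1.] jawang 0.0012958798387215718 F [ 0.5  0.1 -0.8] w 0.569 t 10.4
turn units [ 0. -0.  0.]  shift units tool [ 0.8 -1.8 -4.2] in new frame [ 0.7 -1.8 -4.2]
```

View pics/w_r1.png

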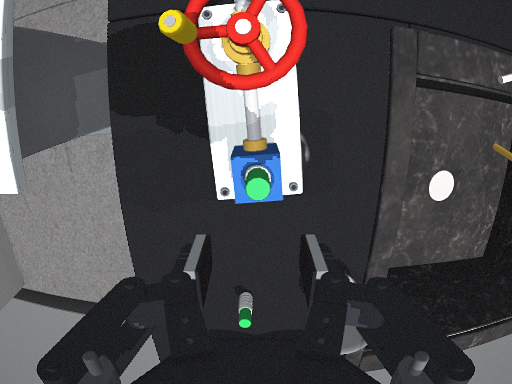

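The wrist view (picture 6) shows the cartridge upright in the block at (257,184). Its cap top measures about 97–99 mm and it is centred at (518.2, -115.5), so it is home. The handle top is at (171,22) and the hub at (242,26), which matches the estimates. Next I'll move over the handle, descend and grip it.

>>> {"method": "carry_out", "body": {"deltas": [{"dx":0,"dy":-0.3,"dz":-0.7,"ax":0,"ay":0,"az":0,"jaw":110},{"dx":0,"dy":-0.35,"dz":-0.85,"ax":0,"ay":0,"az":0,"jaw":110},{"dx":0.1,"dy":-0.35,"dz":-0.85,"ax":0,"ay":0,"az":0,"jaw":110},{"dx":0.2,"dy":-0.35,"dz":-0.85,"ax":0,"ay":0,"az":0,"jaw":110},{"dx":0.2,"dy":-0.25,"dz":-0.65,"ax":0,"ay":0,"az":0,"jaw":110},{"dx":0.25,"dy":-0.15,"dz":-0.35,"ax":0,"ay":0,"az":0,"jaw":110},{"dx":0.4,"dy":0,"dz":0,"ax":0,"ay":0,"az":0,"jaw":110},{"dx":0.5,"dy":0,"dz":0,"ax":0,"ay":0,"az":0,"jaw":110},{"dx":0.4,"dy":0,"dz":0,"ax":0,"ay":0,"az":0,"jaw":110},{"dx":0.2,"dy":0,"dz":0,"ax":0,"ay":0,"az":0,"jaw":110},{"dx":0,"dy":0,"dz":0,"ax":0,"ay":0,"az":0,"jaw":110}]}}

```text
clock: 11.5
position: [465.2, 10.6, 193.9]
orientation: [-93.0, 89.9, 177.0]
wrist_force: [-0.1, 0.7, -0.4]
grip_width: 0.565
```

```bash
python3 c.py p1; python3 -c "
from h import *
to([465,11,140],0)"
```

```text
scene cap 41 top 86.53185998084861 [ 510.3 -113.1   85.5] zmin 71.21906427995361
scene yellow 153 top 155.75471099199407 [465.2  12.7 154.4]
side cap 94 top 96.91455577258205 [ 518.2 -116.1   95.3] zmin 73.07332698762177
side yellow 101 top 152.76219323382566 [464.9  10.4 151.5]
wrist yellow [327.1 182.9] [315 172  22  30 251] [494.1  58.7 154.5]
wrist yellow [289.2 205.6] [282 191  21  27 174] [479.   48.9 154.5]
wrist yellow [255.8 258. ] [ 238  226   37   67 1882] [465.4  23.8 154.5]
[518, -116.5, 97] [315.3 352.8]
[465, 10.5, 154.5] [254.8 281.7]
[507, 13.3, 112] [325.4 232.9]
tcp [465.8  11.  195.3] grasp [465.8  11.  141.3] x [ 0.  0. -1.] jawang -0.014834108640697731 F [0.6 0.2 0.1] w 0.572 t 11.65
turn units [-0. -0. -0.]  shift units tool [ 0. -0. -0.] in new frame [ 0. -0. -0.]
```

>>> {"method": "carry_out", "body": {"deltas": [{"dx":0,"dy":0,"dz":0,"ax":0,"ay":0,"az":0,"jaw":200},{"dx":0,"dy":0,"dz":0,"ax":0,"ay":0,"az":0,"jaw":255},{"dx":0,"dy":0,"dz":0,"ax":0,"ay":0,"az":0,"jaw":255},{"dx":0,"dy":0,"dz":0,"ax":0,"ay":0,"az":0,"jaw":255},{"dx":0,"dy":0,"dz":0,"ax":0,"ay":0,"az":0,"jaw":255}]}}

```text
clock: 12.15
position: [466.0, 11.1, 195.6]
orientation: [85.7, 89.9, -4.3]
wrist_force: [0.3, -0.7, 5.6]
grip_width: 0.19
```

```bash
cat >> h.py <<'E'
def arc(a0,a1,n,c=(507,13.3),R=42):
    "rows (dy,dz) rounded with carried error, from the measured position, jaw at 0 deg"
    p=pose()[0][:2].copy();p0=p.copy();out=[]
    for a in np.radians(np.linspace(a0,a1,n+1)[1:]):
        t=np.array(c)+R*np.array([np.cos(a),np.sin(a)]);u=((t-p)/30*[1,-1]).round(2);out.append(tuple(map(float,u)));p=p+u*[30,-30]
    d=p0-np.array(c);print("pos",p0,"rel",d,"ang",np.degrees(np.arctan2(d[1],d[0])),"rad",np.hypot(*d));print(out)
E
python3 -c "
from h import *
to([465,11,140],0)
arc(183,18,11)"
```

```text
tcp [466.   11.1 195.6] grasp [466.1  11.1 141.6] x [ 0. -0. -1.] jawang -0.0075988394236475255 F [ 0.3 -0.7  5.6] w 0.19 t 12.15
turn units [-0.  0. -0.]  shift units tool [ 0.1 -0.   0. ] in new frame [ 0.1 -0.   0. ]
pos [466.   11.1] rel [-41.   -2.2] ang -176.8734104785629 rad 41.02208390738005
[(-0.0, -0.37), (0.12, -0.34), (0.2, -0.3), (0.28, -0.24), (0.33, -0.16), (0.36, -0.06), (0.37, 0.03), (0.34, 0.12), (0.3, 0.21), (0.24, 0.27), (0.16, 0.33)]
```

>>> {"method": "carry_out", "body": {"deltas": [{"dx":0,"dy":0.02,"dz":-0.37,"ax":0,"ay":0,"az":0,"jaw":255},{"dx":0,"dy":0.12,"dz":-0.34,"ax":0,"ay":0,"az":0,"jaw":255},{"dx":0,"dy":0.2,"dz":-0.3,"ax":0,"ay":0,"az":0,"jaw":255},{"dx":0,"dy":0.28,"dz":-0.24,"ax":0,"ay":0,"az":0,"jaw":255},{"dx":0,"dy":0,"dz":0,"ax":0,"ay":0,"az":0,"jaw":255},{"dx":0,"dy":0,"dz":0,"ax":0,"ay":0,"az":0,"jaw":255}]}}

```text
clock: 12.75
position: [485.1, 49.0, 195.6]
orientation: [106.3, 89.8, 16.3]
wrist_force: [2.3, 0.3, 6.7]
grip_width: 0.19
```

```bash
python3 -c "
from h import *
to([465,11,140],0)
arc(123,18,7)"
```

```text
tcp [485.1  49.  195.6] grasp [485.2  49.  141.6] x [ 0.  0. -1.] jawang 0.01673456298488369 F [2.3 0.3 6.7] w 0.19 t 12.75
turn units [ 0. -0. -0.]  shift units tool [ 0.1 -0.7  1.3] in new frame [ 0.1 -0.7  1.3]
pos [485.1  49. ] rel [-21.9  35.7] ang 121.55442235396062 rad 41.85418769131163
[(0.3, -0.14), (0.36, -0.07), (0.36, 0.03), (0.35, 0.12), (0.3, 0.21), (0.23, 0.28), (0.16, 0.33)]
```

>>> {"method": "carry_out", "body": {"deltas": [{"dx":0,"dy":0.3,"dz":-0.14,"ax":0,"ay":0,"az":0,"jaw":255},{"dx":0,"dy":0.36,"dz":-0.07,"ax":0,"ay":0,"az":0,"jaw":255},{"dx":0,"dy":0.36,"dz":0.03,"ax":0,"ay":0,"az":0,"jaw":255},{"dx":0,"dy":0.35,"dz":0.12,"ax":0,"ay":0,"az":0,"jaw":255},{"dx":0,"dy":0.3,"dz":0.21,"ax":0,"ay":0,"az":0,"jaw":255},{"dx":0,"dy":0.23,"dz":0.28,"ax":0,"ay":0,"az":0,"jaw":255},{"dx":0,"dy":0.16,"dz":0.33,"ax":0,"ay":0,"az":0,"jaw":255},{"dx":0,"dy":0,"dz":0,"ax":0,"ay":0,"az":0,"jaw":255},{"dx":0,"dy":0,"dz":0,"ax":0,"ay":0,"az":0,"jaw":255}]}}

```text
clock: 13.65
position: [547.9, 25.3, 195.7]
orientation: [99.9, 89.7, 9.8]
wrist_force: [8.2, -0.3, 2.0]
grip_width: 0.191
```

```bash
python3 -c "
from h import *
to([465,11,140],0)
arc(18,3,5)"
```

```text
tcp [547.9  25.3 195.7] grasp [548.2  25.3 141.7] x [ 0.  0. -1.] jawang -0.062491714461265516 F [ 8.2 -0.3  2. ] w 0.191 t 13.65
turn units [-0. -0. -0.]  shift units tool [ 0.  -2.8  0.5] in new frame [ 0.1 -2.8  0.5]
pos [547.9  25.3] rel [40.9 12. ] ang 16.29069554808126 rad 42.65022574483452
[(-0.01, 0.04), (0.01, 0.07), (0.02, 0.07), (0.01, 0.07), (0.0, 0.08)]
```

>>> {"method": "carry_out", "body": {"deltas": [{"dx":0,"dy":0.04,"dz":0.1,"ax":0,"ay":0,"az":0,"jaw":255},{"dx":0,"dy":0.02,"dz":0.1,"ax":0,"ay":0,"az":0,"jaw":255},{"dx":0,"dy":0,"dz":0.05,"ax":0,"ay":0,"az":0,"jaw":255},{"dx":0,"dy":0,"dz":0,"ax":0,"ay":0,"az":0,"jaw":255},{"dx":0,"dy":0,"dz":0,"ax":0,"ay":0,"az":0,"jaw":255}]}}

```text
clock: 14.15
position: [549.3, 18.9, 195.7]
orientation: [112.3, 89.7, 22.3]
wrist_force: [6.3, 2.3, 0.7]
grip_width: 0.189
```

>>> {"method": "carry_out", "body": {"deltas": [{"dx":0,"dy":0.02,"dz":0.04,"ax":0,"ay":0,"az":0,"jaw":255},{"dx":0,"dy":0,"dz":0.03,"ax":0,"ay":0,"az":0,"jaw":255},{"dx":0,"dy":0,"dz":0,"ax":0,"ay":0,"az":0,"jaw":255},{"dx":0,"dy":0,"dz":0,"ax":0,"ay":0,"az":0,"jaw":255}]}}

```text
clock: 14.55
position: [549.6, 16.9, 195.7]
orientation: [115.4, 89.8, 25.4]
wrist_force: [5.0, 2.4, 1.9]
grip_width: 0.191
```

>>> {"method": "carry_out", "body": {"deltas": [{"dx":0,"dy":0,"dz":0.04,"ax":0,"ay":0,"az":0,"jaw":255},{"dx":0,"dy":0,"dz":0.03,"ax":0,"ay":0,"az":0,"jaw":255},{"dx":0,"dy":0,"dz":0,"ax":0,"ay":0,"az":0,"jaw":255},{"dx":0,"dy":0,"dz":0,"ax":0,"ay":0,"az":0,"jaw":255}]}}

```text
clock: 14.95
position: [549.6, 16.6, 195.7]
orientation: [135.6, 89.7, 45.7]
wrist_force: [4.8, 7.3, 1.7]
grip_width: 0.187
```

>>> {"method": "carry_out", "body": {"deltas": [{"dx":0,"dy":0,"dz":0.04,"ax":0,"ay":0,"az":0,"jaw":255},{"dx":0,"dy":0,"dz":0,"ax":0,"ay":0,"az":0,"jaw":255},{"dx":0,"dy":0,"dz":0,"ax":0,"ay":0,"az":0,"jaw":255},{"dx":0,"dy":0,"dz":0,"ax":0,"ay":0,"az":0,"jaw":255}]}}

```text
clock: 15.35
position: [549.6, 16.5, 195.7]
orientation: [142.2, 89.6, 52.4]
wrist_force: [4.5, 10.9, 1.3]
grip_width: 0.186
```

```bash
python3 -c "
from h import *
to([549.6,16.6,140],0)
arc(4.5,304.5,20,c=(507.4,13.3))"
```

```text
tcp [549.6  16.5 195.7] grasp [549.8  16.8 141.7] x [ 0.  0. -1.] jawang 0.1638381673549581 F [ 4.5 10.9  1.3] w 0.186 t 15.35
turn units [ 0.  -0.1 -0. ]  shift units tool [ 0.1  0.  -0. ] in new frame [ 0.1  0.  -0. ]
pos [549.6  16.5] rel [42.2  3.2] ang 4.3127394341042775 rad 42.275091651597585
[(-0.09, -0.36), (-0.16, -0.33), (-0.25, -0.27), (-0.3, -0.2), (-0.35, -0.11), (-0.37, -0.02), (-0.35, 0.08), (-0.33, 0.16), (-0.27, 0.25), (-0.2, 0.3), (-0.11, 0.35), (-0.02, 0.37), (0.08, 0.35), (0.16, 0.33), (0.25, 0.27), (0.3, 0.2), (0.35, 0.11), (0.36, 0.02), (0.36, -0.07), (0.33, -0.17)]
```

The stop is reached: position holds at y ≈ 16.5 while the force climbs to 11 N, and the predicted stop was 16.8. Now I'll open the valve anticlockwise in 15° rows.

>>> {"method": "carry_out", "body": {"deltas": [{"dx":0,"dy":0,"dz":-0.1,"ax":0,"ay":0,"az":0,"jaw":255},{"dx":0,"dy":-0.07,"dz":-0.36,"ax":0,"ay":0,"az":0,"jaw":255},{"dx":0,"dy":-0.16,"dz":-0.33,"ax":0,"ay":0,"az":0,"jaw":255},{"dx":0,"dy":-0.25,"dz":-0.27,"ax":0,"ay":0,"az":0,"jaw":255},{"dx":0,"dy":-0.3,"dz":-0.2,"ax":0,"ay":0,"az":0,"jaw":255},{"dx":0,"dy":-0.35,"dz":-0.11,"ax":0,"ay":0,"az":0,"jaw":255},{"dx":0,"dy":-0.37,"dz":-0.02,"ax":0,"ay":0,"az":0,"jaw":255},{"dx":0,"dy":-0.35,"dz":0.08,"ax":0,"ay":0,"az":0,"jaw":255},{"dx":0,"dy":-0.33,"dz":0.16,"ax":0,"ay":0,"az":0,"jaw":255},{"dx":0,"dy":-0.27,"dz":0.25,"ax":0,"ay":0,"az":0,"jaw":255},{"dx":0,"dy":-0.2,"dz":0.3,"ax":0,"ay":0,"az":0,"jaw":255},{"dx":0,"dy":0,"dz":0,"ax":0,"ay":0,"az":0,"jaw":255}]}}

```text
clock: 16.55
position: [468.5, 28.4, 195.6]
orientation: [29.6, 89.8, -60.5]
wrist_force: [3.4, -4.6, 6.8]
grip_width: 0.19
```

```bash
python3 -c "
from h import *
to([549.6,16.6,140],0)
arc(154.5,364.5,14,c=(507.4,13.3))"
```

```text
tcp [468.5  28.4 195.6] grasp [468.5  28.3 141.6] x [ 0. -0. -1.] jawang -0.1463149834982152 F [ 3.4 -4.6  6.8] w 0.19 t 16.55
turn units [-0.  0. -0.]  shift units tool [0.1 2.7 0.4] in new frame [0.1 2.7 0.4]
pos [468.5  28.4] rel [-38.9  15.1] ang 158.79479171760613 rad 41.75661497771811
[(-0.08, 0.25), (-0.02, 0.36), (0.08, 0.36), (0.16, 0.33), (0.25, 0.27), (0.3, 0.2), (0.35, 0.11), (0.37, 0.02), (0.35, -0.08), (0.33, -0.16), (0.27, -0.25), (0.2, -0.3), (0.11, -0.35), (0.02, -0.37)]
```

>>> {"method": "carry_out", "body": {"deltas": [{"dx":0,"dy":-0.08,"dz":0.25,"ax":0,"ay":0,"az":0,"jaw":255},{"dx":0,"dy":-0.02,"dz":0.36,"ax":0,"ay":0,"az":0,"jaw":255},{"dx":0,"dy":0.08,"dz":0.36,"ax":0,"ay":0,"az":0,"jaw":255},{"dx":0,"dy":0.16,"dz":0.33,"ax":0,"ay":0,"az":0,"jaw":255},{"dx":0,"dy":0.25,"dz":0.27,"ax":0,"ay":0,"az":0,"jaw":255},{"dx":0,"dy":0.3,"dz":0.2,"ax":0,"ay":0,"az":0,"jaw":255},{"dx":0,"dy":0.35,"dz":0.11,"ax":0,"ay":0,"az":0,"jaw":255},{"dx":0,"dy":0.37,"dz":0.02,"ax":0,"ay":0,"az":0,"jaw":255},{"dx":0,"dy":0.35,"dz":-0.08,"ax":0,"ay":0,"az":0,"jaw":255},{"dx":0,"dy":0.33,"dz":-0.16,"ax":0,"ay":0,"az":0,"jaw":255},{"dx":0,"dy":0.27,"dz":-0.25,"ax":0,"ay":0,"az":0,"jaw":255},{"dx":0,"dy":0.2,"dz":-0.3,"ax":0,"ay":0,"az":0,"jaw":255},{"dx":0,"dy":0.11,"dz":-0.35,"ax":0,"ay":0,"az":0,"jaw":255},{"dx":0,"dy":0.02,"dz":-0.37,"ax":0,"ay":0,"az":0,"jaw":255},{"dx":0,"dy":0,"dz":0,"ax":0,"ay":0,"az":0,"jaw":255}]}}

```text
clock: 18.05
position: [549.4, 20.7, 195.7]
orientation: [134.3, 89.9, 44.3]
wrist_force: [2.2, 3.3, 6.6]
grip_width: 0.19
```

```bash
python3 -c "
from h import *
to([549.6,16.6,140],0)
arc(4.5,184.5,12,c=(507.4,13.3))"
```

```text
tcp [549.4  20.7 195.7] grasp [549.4  20.7 141.7] x [ 0.  0. -1.] jawang 0.07971533050209313 F [2.2 3.3 6.6] w 0.19 t 18.05
turn units [ 0. -0. -0.]  shift units tool [0.1 0.  0.1] in new frame [0.1 0.  0.1]
pos [549.4  20.7] rel [42.   7.4] ang 9.952152772035063 rad 42.60809483265783
[(-0.08, -0.22), (-0.17, -0.33), (-0.24, -0.27), (-0.31, -0.2), (-0.34, -0.11), (-0.37, -0.02), (-0.36, 0.08), (-0.32, 0.16), (-0.27, 0.25), (-0.2, 0.3), (-0.12, 0.35), (-0.01, 0.37)]
```

>>> {"method": "carry_out", "body": {"deltas": [{"dx":0,"dy":-0.08,"dz":-0.22,"ax":0,"ay":0,"az":0,"jaw":255},{"dx":0,"dy":-0.17,"dz":-0.33,"ax":0,"ay":0,"az":0,"jaw":255},{"dx":0,"dy":-0.24,"dz":-0.27,"ax":0,"ay":0,"az":0,"jaw":255},{"dx":0,"dy":-0.31,"dz":-0.2,"ax":0,"ay":0,"az":0,"jaw":255},{"dx":0,"dy":-0.34,"dz":-0.11,"ax":0,"ay":0,"az":0,"jaw":255},{"dx":0,"dy":-0.37,"dz":-0.02,"ax":0,"ay":0,"az":0,"jaw":255},{"dx":0,"dy":-0.36,"dz":0.08,"ax":0,"ay":0,"az":0,"jaw":255},{"dx":0,"dy":-0.32,"dz":0.16,"ax":0,"ay":0,"az":0,"jaw":255},{"dx":0,"dy":-0.27,"dz":0.25,"ax":0,"ay":0,"az":0,"jaw":255},{"dx":0,"dy":-0.2,"dz":0.3,"ax":0,"ay":0,"az":0,"jaw":255},{"dx":0,"dy":-0.12,"dz":0.35,"ax":0,"ay":0,"az":0,"jaw":255},{"dx":0,"dy":-0.01,"dz":0.37,"ax":0,"ay":0,"az":0,"jaw":255},{"dx":0,"dy":0,"dz":0,"ax":0,"ay":0,"az":0,"jaw":255}]}}

```text
clock: 19.35
position: [466.5, 6.3, 195.6]
orientation: [69.8, 89.8, -20.3]
wrist_force: [4.7, -0.9, 6.9]
grip_width: 0.19
```

```bash
python3 -c "
from h import *
to([549.6,16.6,140],0)
arc(184.5,349.5,11,c=(507.4,13.3))"
```

```text
tcp [466.5   6.3 195.6] grasp [466.6   6.3 141.6] x [ 0. -0. -1.] jawang -0.14358929014357757 F [ 4.7 -0.9  6.9] w 0.19 t 19.35
turn units [-0.  0. -0.]  shift units tool [ 0.1  2.8 -0.3] in new frame [ 0.1  2.8 -0.3]
pos [466.5   6.3] rel [-40.9  -7. ] ang -170.36169795175547 rad 41.52155761377691
[(0.04, 0.24), (0.17, 0.32), (0.25, 0.27), (0.3, 0.2), (0.35, 0.11), (0.36, 0.02), (0.36, -0.07), (0.33, -0.17), (0.27, -0.24), (0.2, -0.31), (0.11, -0.35)]
```

>>> {"method": "carry_out", "body": {"deltas": [{"dx":0,"dy":0.04,"dz":0.24,"ax":0,"ay":0,"az":0,"jaw":255},{"dx":0,"dy":0.17,"dz":0.32,"ax":0,"ay":0,"az":0,"jaw":255},{"dx":0,"dy":0.25,"dz":0.27,"ax":0,"ay":0,"az":0,"jaw":255},{"dx":0,"dy":0.3,"dz":0.2,"ax":0,"ay":0,"az":0,"jaw":255},{"dx":0,"dy":0.35,"dz":0.11,"ax":0,"ay":0,"az":0,"jaw":255},{"dx":0,"dy":0.36,"dz":0.02,"ax":0,"ay":0,"az":0,"jaw":255},{"dx":0,"dy":0.36,"dz":-0.07,"ax":0,"ay":0,"az":0,"jaw":255},{"dx":0,"dy":0.33,"dz":-0.17,"ax":0,"ay":0,"az":0,"jaw":255},{"dx":0,"dy":0.27,"dz":-0.24,"ax":0,"ay":0,"az":0,"jaw":255},{"dx":0,"dy":0.2,"dz":-0.31,"ax":0,"ay":0,"az":0,"jaw":255},{"dx":0,"dy":0.11,"dz":-0.35,"ax":0,"ay":0,"az":0,"jaw":255},{"dx":0,"dy":0,"dz":0,"ax":0,"ay":0,"az":0,"jaw":255},{"dx":0,"dy":0,"dz":0,"ax":0,"ay":0,"az":0,"jaw":255}]}}

```text
clock: 20.65
position: [549.3, 8.0, 195.7]
orientation: [104.6, 89.8, 14.6]
wrist_force: [7.6, 2.1, 3.2]
grip_width: 0.192
```

```bash
python3 -c "
from h import *
to([549.6,16.6,140],0)
arc(352,364.5,4,c=(507.4,13.3))"
```

```text
tcp [549.3   8.  195.7] grasp [549.5   8.1 141.7] x [ 0.  0. -1.] jawang 0.010444201672930004 F [7.6 2.1 3.2] w 0.192 t 20.65
turn units [ 0. -0. -0.]  shift units tool [ 0.1  0.  -0.3] in new frame [ 0.1  0.  -0.3]
pos [549.3   8. ] rel [41.9 -5.3] ang -7.166055840881292 rad 42.21268309960004
[(-0.0, -0.06), (0.0, -0.07), (0.0, -0.08), (-0.0, -0.08)]
```

>>> {"method": "carry_out", "body": {"deltas": [{"dx":0,"dy":0.02,"dz":-0.1,"ax":0,"ay":0,"az":0,"jaw":255},{"dx":0,"dy":0.01,"dz":-0.1,"ax":0,"ay":0,"az":0,"jaw":255},{"dx":0,"dy":0,"dz":-0.06,"ax":0,"ay":0,"az":0,"jaw":255},{"dx":0,"dy":0,"dz":-0.03,"ax":0,"ay":0,"az":0,"jaw":255},{"dx":0,"dy":0,"dz":0,"ax":0,"ay":0,"az":0,"jaw":255},{"dx":0,"dy":0,"dz":0,"ax":0,"ay":0,"az":0,"jaw":255},{"dx":0,"dy":0,"dz":0,"ax":0,"ay":0,"az":0,"jaw":255}]}}

```text
clock: 21.35
position: [549.8, 15.3, 195.6]
orientation: [77.9, 89.8, -12.1]
wrist_force: [4.8, -0.9, 5.9]
grip_width: 0.19
```

```bash
python3 -c "
from h import *
to([549.6,16.6,140],0);print(r.get_obs()['joint_velocities'])"; python3 c.py f1
python3 - <<'E'
import cv2,numpy as np
a=cv2.imread("pics/w_f1.png");b=cv2.imread("pics/scene_f1.png")[110:302,120:350];c=cv2.imread("pics/side_f1.png")[100:340,170:340]
o=np.hstack([cv2.resize(x,(w,300)) for x,w in((b,360),(c,212))])
cv2.imwrite("pics/fin.png",np.vstack([o,cv2.resize(a,(o.shape[1],300))]))
E
```

```text
tcp [549.8  15.3 195.6] grasp [549.9  15.3 141.6] x [ 0. -0. -1.] jawang -0.06615626245121019 F [ 4.8 -0.9  5.9] w 0.19 t 21.35
turn units [-0.  0. -0.]  shift units tool [ 0.1 -0.  -0. ] in new frame [ 0.1 -0.  -0. ]
[ 0.  -0.1  0.   0.   0.  -0.1  0. ]
scene cap 110 top 99.29978556016944 [ 518.7 -114.6   97.7] zmin 72.95914371486356
scene yellow 77 top 156.59917257417632 [549.   21.9 155.6]
side cap 94 top 96.77434426654555 [ 518.2 -116.6   95.1] zmin 72.09736974316696
side yellow 88 top 153.08917510909873 [549.6  13.8 151.6]
wrist yellow [220.2 209. ] [209 195  22  28 297] [534.9  51.5 154.5]
wrist yellow [255.4 257.2] [ 238  225   36   67 1823] [549.5  28.2 154.5]
[518, -116.5, 97] [219.2 356.5]
[465, 10.5, 154.5] [ 93.9 278.3]
[507, 13.3, 112] [184.8 238.7]
```

View pics/fin.png

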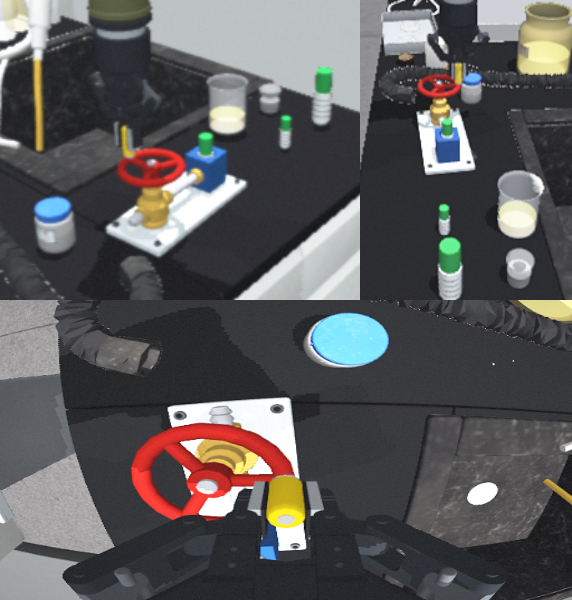

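The final view (picture 7) shows:
- The handle is between the pads at the stop bearing.
- The cartridge is seated in the blue block.
- The jar, beaker and stopper are where they were.

The handle is at y = 15.3 against 16.6 at the stop, about 0.03 rad short of two full turns. I'm handing in.

```bash
python3 -c "
from h import *
print(r.finish_job())"
```

```text
the job is handed in; nothing more can be done
None
```

I put the green-capped cartridge in the bore and let go of it, then closed the valve to its stop. I backed it off two full turns and handed the job in at about 21.5 s, still gripping the handle. The hand-in reports no verdict.

- **Cartridge:** I chose the middle-sized of the three, with its top at about 75 mm. After release the cap top measured about 97–99 mm (97 expected), centred within about 2 mm of the bore centre. The wrist force rose to about 12 N at the depth predicted for the bore floor. The two cameras disagree by about 2 mm, which is their calibration limit.
- **Valve stop:** the handle stopped moving at y ≈ 16.5 mm (16.8 expected) while the force climbed to 11 N.
- **Two turns back:** I counted two full turns by the handle's position. It ended about 1.3 mm short of its place at the stop, roughly 0.03 rad against the 0.2 rad allowed. The arm was at rest.
- **Grip:** the fingers are closed on the handle, with the opening steady at 0.19. I could not read the finger contact force itself.
- **Jar, beaker and stopper:** they looked upright and in place in the last picture. I did not re-measure their positions.
- **Refused move:** my first move call was rejected because its rows were incomplete. Nothing moved, and I sent it again in full.

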